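# Fit the keyed coupling half to the gearmotor shaft

## Task

Fit the silver coupling half, claws up, on the upright keyed shaft of the worm gearmotor: slip it over the shaft end, turn it while it rides lightly on the key until its keyway drops over the key, then bring it down fully home against the shaft collar and let go. Feel for the key with a light hand, never forcing or knocking the coupling, and leave the other things on the bench where they are.

Things in the scene. Friction and masses are not known exactly. Their poses are not given: they have to be found in the camera images.
- hub_center (a point): The silver (aluminium) jaw-coupling half to fit, standing claws up on the bench: round, 55 mm outside diameter, 50 mm high in all (38 mm body, three 12 mm claws on top), 0.2 to 0.35 kg. Point on its axis half-way up, 25 mm above its underside. z up; x points to its keyway. Grip it across the body, any way round.
- hub_foot (a point): Middle of the same coupling half's underside; axes as hub_center. Bore 26.5 mm through the body. The keyway, 9 mm wide and about 4 mm deep, runs the body's full height, open below and above. A small dark set screw on the outside, 12 mm up, marks the keyway side.
- gearmotor: Worm gearmotor, too heavy to shift: silver gearbox laid on its side on wooden packing, upright shaft, teal motor beside it. Origin on the bench (z = 0) under the shaft axis; z up, y towards the motor. Gearbox x from -45 to +85 mm, y -58 to +58 mm, top 114 mm above the bench. The motor reaches 257 mm out in y, its dark terminal box 149 mm high.
- shaft_seat (a point): Middle of the shaft collar's top face, on the shaft axis, 118 mm above the bench; axes as the gearmotor's. The collar is 35 mm across. The coupling is home when its underside lies on it, its centre 25 mm above this point. A push of 5 to 10 N on the coupling is enough; pushes and knocks past about 20 N (60 N with all its contacts on shaft, key and collar added up) do damage.
- shaft_end (a point): Middle of the shaft's upper end, 42 mm above the collar; axes as the gearmotor's (they do not turn with the shaft). Bright steel, 25 mm diameter, 3 mm chamfer. The gearbox is self-locking: the shaft cannot be turned by hand, but it has stopped at an angle that is not measured, so where its key points must be felt or seen.
- key_ring (a point): The point on the shaft axis level with the key's top, 12 mm below the shaft end; axes as the gearmotor's. Brass key 8 mm wide, 3 mm proud, from 4 to 30 mm above the collar, pointing along x to within 0.7 rad either way. A coupling out of line rides on its top, underside 30 mm above the collar; it drops on when lined up within about 0.03 rad.
- other_half_center (a point): Bystander: the other coupling half, dark steel, 55 mm diameter, 50 mm high, small blind bore; point half-way up.
- multimeter_center (a point): Bystander: orange multimeter lying flat, 170 by 82 by 36 mm, long side along its x; point at its middle.
- sensor_head_center (a point): Bystander: blue temperature-sensor head, 78 mm diameter, 62 mm high, with a steel stem sticking out 144 mm along its x; point on the head's axis, 30 mm up.
- grease_tin: Bystander: yellow grease tin, 64 mm diameter, 55 mm high; point under its middle.
- spanner_grip (a point): Bystander: spanner lying flat, along its x; point on its handle.
- driver_grip (a point): Bystander: screwdriver lying flat, along its x; point on its handle.
There are look-alikes about, which are no part of the job. What is shaped like the part that bears hub_center but brown is not meant.

How it is judged:
On the way:
1. the coupling is slipped over the shaft end, upright and on the shaft axis (its underside below the shaft end by 6 mm or more) (z of hub_center in the frame of gearmotor below 0.179 m and horizontal distance between hub_center and shaft_seat below 0.004 m and angle between hub_center's own z axis and vertical below 0.12 rad), for 0.1 s.
At the end, for the whole second after the job is handed in: The silver coupling half stands claws up on the shaft, keyway over the key, fully home on the collar: centre within 2 mm of its home height, within 3 mm of the shaft axis, tilted less than 0.05 rad, at rest and released (z of hub_center in the frame of gearmotor below 0.145 m and horizontal distance between hub_center and shaft_seat below 0.003 m and angle between hub_center's own z axis and vertical below 0.05 rad and linear speed of hub below 0.02 m/s); the robot touches nothing.
It fails at once if the coupling pressed or knocked against the gearmotor (shaft, key or collar) with more than 60 N, all contacts together (contact force between hub and gearmotor above 60 N).
It fails at once if another thing on the bench moved by more than 20 mm (distance of any of other_half_center, multimeter_center, sensor_head_center, grease_tin, spanner_grip, driver_grip from where it was at the start of the episode above 0.02 m).
It also fails if it takes over 72 s, if anything falls off the work surface, if the arm or the gripper's body presses on something with over 40 N, if the wrist force passes 120 N, or if a joint passes its speed limit or range.

## Robot

A 6-joint arm with a two-finger parallel gripper is mounted at the origin on the work surface. World frame = base frame: x ahead of the robot, y to its left, z up, the work surface at z = 0. Lengths are in m, angles in rad, forces in N, time in s.
With the tool pointing down it reaches from about 0.325 to 0.775 m from the base axis. Payload 5.5 kg.
Tool frame: the origin (TCP) lies between the finger pads; the fingertips stand 8 mm ahead of it and the grasp point (between the pads) lies 11 mm behind it (tcp_to_tips is the distance from the TCP to the fingertips, in m); z points along the fingers, y is the line along which they close (so a half turn about z gives the same grasp; the last joint's range is limited). The gripper opens to 88 mm and grips with 3 to 60 N. Pads are 20 mm wide; open, the fingers measure 115 mm over their backs; the gripper's body (75 mm by 178 mm) begins 61 mm behind the grasp point.
Start: joints at [-1.343, 0.091, 1.231, -0, 1.82, -0.057], TCP at [0.169, -0.576, 0.204] pointing down, gripper open.
Joint ranges: [-2.87, 2.87], [-0.86, 2.18], [0.17, 2.46], [-1.51, 4.65], [0.06, 2.69], [-2.65, 2.65]. Speed limits (rad/s): [2.57, 2.57, 3.01, 3.14, 3.14, 3.14].

## Interface

Orientations are given as a unit quaternion [w, x, y, z].
In Python, from bench import * gives the robot as it stands. Calls block until the motion is done:
- move_to(position, orientation): joint-space move of the TCP to a pose.
- move_l(position, speed=0.15, orientation=None): straight line of the TCP; orientation=None keeps the orientation; speed is the mean speed in m/s.
- movej(angles): joint-space move.
- gripper_open() and close(): open the fingers fully, or close them until they stop; the grip force is fixed at half the most.
- hold(seconds).
- inverse_kinematics(position, orientation): joint angles nearest the present ones, or None.
- state(): the state.
- get_image(name): name is "side" or "top" or "wrist"; returns a dict with "frame" (420x560x3 uint8, blue, green, red), "depth" (420x560 float32, m along the optical axis (not along the pixel's ray), 0 where there is no reading), "camera_matrix" (3x3 intrinsics, pixels), "view" (4x4, takes a point from world to camera coordinates). Camera axes: x right, y up, looking along -z (the intrinsics and any distortion apply to the point x, -y, -z); pixel columns grow to the right and rows downward; lengths in m; the calibration is good to about 2 mm. A picture is of the moment at which its call begins.
A pose or a line that the arm cannot do raises IKError and nothing moves.
- job_done(): hands the job in; it is judged then, once.
The state is a dict: "time": time; "joint_pos": joint angles; "dq": joint speeds; "joint_torque": joint torques, N m; "ee_pos": TCP position; "ee_rot": TCP orientation; "ft_force": force on the tool from outside, world axes, zero at the start; "moment": the same for the moment, N m; "finger_gap": finger opening in m; "finger_force": force on a finger pad.
Only numpy, scipy, OpenCV 4.12 (cv2) and the standard library are available. Lean on these libraries where they do the work, as an engineer would, in place of code of your own. Each camera call takes 0.05 s, during which the arm holds its last target. There are 200 camera calls.

## Working session

There is one attempt and no reset: what is moved stays moved. The work goes in short steps, each a Python script; the robot and the scene stay as the last script left them, time stands still between calls to the robot, and variables do not carry over. Pictures are saved under pics/ and viewed, at most 10 in all, crops included, and the job is handed in when it is done.

```bash
mkdir -p pics; ls
cat > h.py <<'E'
from bench import *
import numpy as np, cv2
from scipy.spatial.transform import Rotation as R
def cloud(im):
    K=im["camera_matrix"]; d=im["depth"]; v,u=np.mgrid[:d.shape[0],:d.shape[1]]
    x=(u-K[0,2])/K[0,0]*d; y=(v-K[1,2])/K[1,1]*d
    p=np.stack([x,-y,-d,np.ones_like(d)],-1)@np.linalg.inv(im["view"]).T
    p=p[...,:3]; p[d==0]=np.nan; return p
def down(yaw): # tool down, tool y axis at angle yaw+90 in world
    q=(R.from_euler('z',yaw)*R.from_euler('x',np.pi)).as_quat(); return [q[3],q[0],q[1],q[2]]
E
python3 - <<'E'
from h import *
s=state(); print({k:np.round(v,3) for k,v in s.items()})
for n in("top","side"):
    im=get_image(n); cv2.imwrite(f"pics/{n}.png",im["frame"]); np.savez(n,**im); print(n,np.round(im["view"],3).tolist(),im["camera_matrix"].tolist())
E
```

```text
pics
{'time': np.float64(0.0), 'joint_pos': array([-1.343,  0.092,  1.232, -0.   ,  1.82 , -0.057]), 'dq': array([ 0.001, -0.001, -0.   , -0.001,  0.   , -0.   ]), 'joint_torque': array([-4.0000e-03, -4.4645e+01, -4.0645e+01,  7.0000e-02,  2.9000e-02,
       -0.0000e+00]), 'ee_pos': array([ 0.168, -0.576,  0.203]), 'ee_rot': array([-0.001,  0.99 ,  0.142, -0.   ]), 'ft_force': array([0.141, 0.129, 0.187]), 'moment': array([ 0.02 , -0.036,  0.01 ]), 'finger_force': np.float64(0.0), 'finger_gap': np.float64(0.088)}
top [[0.117, -0.993, 0.006, -0.147], [0.97, 0.115, 0.214, -0.569], [-0.213, -0.019, 0.977, -1.262], [0.0, 0.0, 0.0, 1.0]] [[394.65264684934897, 0.0, 280.3859936554969], [0.0, 394.65264684934897, 206.45329108778307], [0.0, 0.0, 1.0]]
side [[-0.961, -0.277, -0.006, 0.499], [0.158, -0.569, 0.807, -0.237], [-0.227, 0.774, 0.591, -1.11], [0.0, 0.0, 0.0, 1.0]] [[438.2033473704424, 0.0, 277.697138703585], [0.0, 438.2033473704424, 205.02646751986973], [0.0, 0.0, 1.0]]
```

View pics/top.png

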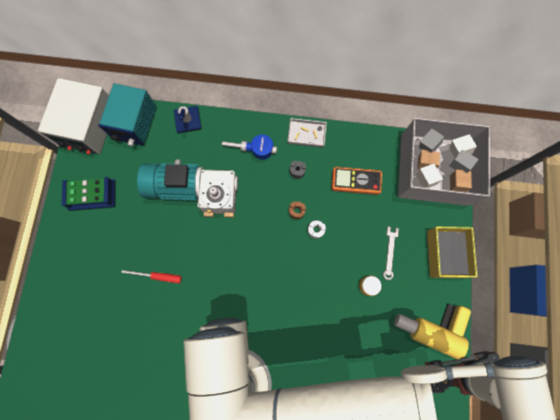

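View pics/side.png

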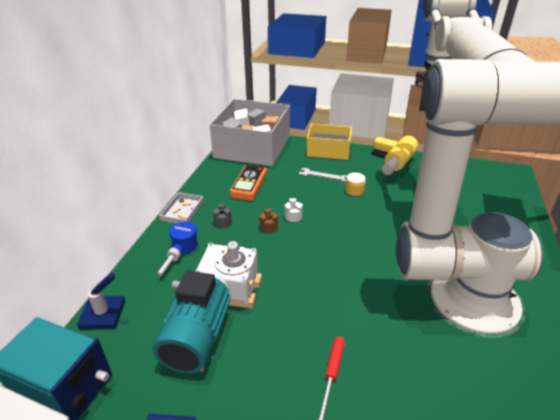

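Top view, things that could be taken for the coupling: silver half (317,229), brown look-alike (297,210), dark steel half (298,170). The silver one at (317,229) fits the description. The shaft is at about (214,193). Next I get rough positions, then look with the wrist camera over both.

Run:
```python
from h import *
im=dict(np.load("top.npz")); p=cloud(im)
def blob(u,v,r,z0,z1,name):
    q=p[v-r:v+r+1,u-r:u+r+1].reshape(-1,3); q=q[(q[:,2]>z0)&(q[:,2]<z1)]
    c=cv2.minEnclosingCircle(q[:,:2].astype(np.float32)); print(name,len(q),np.round(c[0],4),round(c[1],4),q[:,2].max().round(4)); return np.array(c[0])
h=blob(317,229,10,.03,.06,"hub"); blob(297,210,10,.03,.06,"brown"); blob(298,170,10,.03,.06,"dark")
s=blob(214,193,10,.13,.19,"shaft"); 
np.save("rough.npy",[h,s])
im=dict(np.load("side.npz")); p=cloud(im)
blob(293,210,12,.03,.06,"hub side"); blob(233,247,12,.14,.19,"shaft side")
# look with wrist from above hub
move_to([h[0],h[1],.30],down(np.arctan2(h[1],h[0])))
w=get_image("wrist"); np.savez("w1",**w); cv2.imwrite("pics/w1.png",w["frame"]); print(np.round(np.linalg.inv(w["view"]),3).tolist(),w["camera_matrix"][0].round(1), state()["time"],state()["ee_pos"],state()["joint_pos"].round(2))
```

```text
hub 171 [ 0.5256 -0.2096] 0.0279 0.0562
brown 168 [ 0.5847 -0.1359] 0.0277 0.0565
dark 205 [ 0.7303 -0.1215] 0.028 0.0564
shaft 67 [0.5908 0.135 ] 0.0149 0.1662
hub side 172 [ 0.5289 -0.2041] 0.0295 0.0527
shaft side 117 [0.5932 0.1399] 0.0144 0.1612
[[-0.37, 0.887, 0.277, 0.603], [-0.929, -0.353, -0.11, -0.241], [0.0, -0.298, 0.955, 0.481], [0.0, 0.0, 0.0, 1.0]] [374.5   0.  273.3] 2.0333 [ 0.52529524 -0.2103819   0.29967415] [-0.44  0.04  1.11 -0.    1.99  1.51]
```

View pics/w1.png

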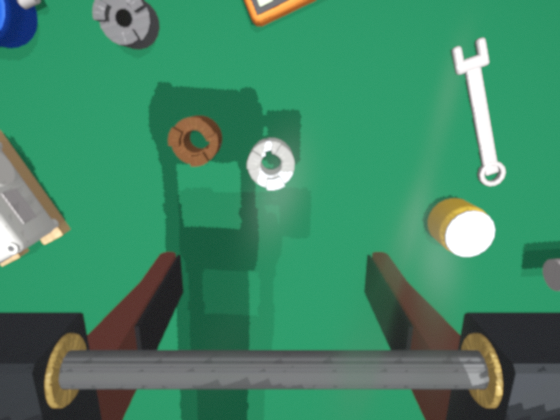

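w1 shows the silver half at (271,164) with its keyway notch at about (267,147), the brown one at (195,140), and the dark one at (123,18). Next I take closer views of the hub and the shaft.

Run:
```python
from h import *
h,s=np.load("rough.npy")
def snap(n):
    w=get_image("wrist"); np.savez(n,**w)
    return w["frame"]
move_to([s[0],s[1],.30],down(0.1)); b=snap("w3"); print(state()["joint_pos"].round(2))
V=np.load("w3.npz")
def px(V,P):
    c=V["view"]@np.r_[P,1]; K=V["camera_matrix"]; return (K[:2,:2]@(np.array([c[0],-c[1]])/-c[2])+K[:2,2]).astype(int)
us=px(V,[*s,.15])
move_to([h[0]-.03,h[1],.20],down(-.2)); a=snap("w2"); print(state()["joint_pos"].round(2))
uh=px(np.load("w2.npz"),[*h,.05]); print(uh,us,state()["time"])
def crop(f,u,r=55):
    x=np.clip(u[0]-r,0,560-2*r);y=np.clip(u[1]-r,0,420-2*r); print(x,y); return cv2.resize(f[y:y+2*r,x:x+2*r],(400,400),interpolation=cv2.INTER_CUBIC)
cv2.imwrite("pics/c1.png",np.hstack([crop(a,uh),crop(b,us)]))
```

```text
[ 0.17  0.15  0.99 -0.    2.    1.64]
[-0.46 -0.08  1.4   0.    1.81  1.31]
[267 157] [271 189] 4.8333
212 102
216 134
```

View pics/c1.png

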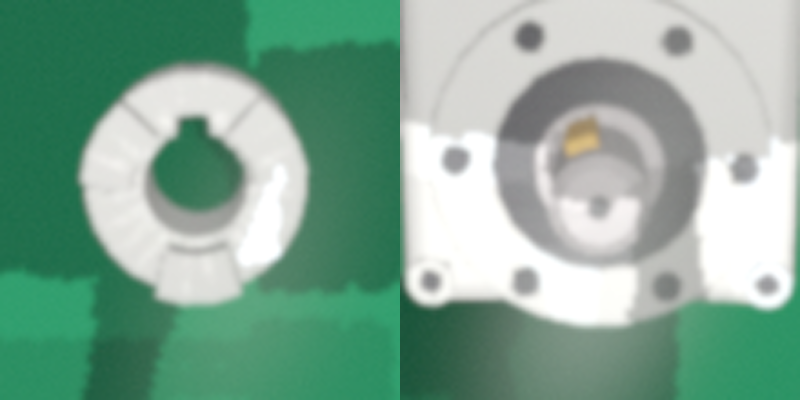

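The close crop confirms the silver half: claws up, keyway at about (194,122) with the bore centre at about (196,186). The brass key shows at about (583,140) and the shaft centre hole at (599,207). Next I measure precisely with opposed wrist views so the hand-eye error cancels.

```bash
cat >> h.py <<'E'
def ray(im,u,z):
    K=im["camera_matrix"]; T=np.linalg.inv(im["view"])
    d=T[:3,:3]@np.array([(u[0]-K[0,2])/K[0,0],-(u[1]-K[1,2])/K[1,1],-1]); o=T[:3,3]
    return (o+d*(z-o[2])/d[2])[:2]
def disc(im,c,rad,z0,z1,fill=True):
    "silhouette centre of near-level points: mean of hull"
    p=cloud(im); m=(np.hypot(p[...,0]-c[0],p[...,1]-c[1])<rad)&(p[...,2]>z0)&(p[...,2]<z1)
    q=p[m]; hull=cv2.convexHull(q[:,:2].astype(np.float32)); M=cv2.moments(hull)
    return np.array([M["m10"],M["m01"]])/M["m00"], np.sqrt(M["m00"]/np.pi), np.median(q[:,2]), m
E
cat > m.py <<'E'
from h import *
h,s=np.load("rough.npy")
V={}
for n,c,z,yw in (("h0",h,.22,-.17),("h1",h,.22,-.17-np.pi),("s1",s,.30,.1+np.pi),("s0",s,.30,.1)):
    try: move_to([*c,z],down(yw))
    except Exception as e: print(n,e); continue
    w=get_image("wrist"); np.savez(n,**w); V[n]=w
    print(n,state()["joint_pos"][5].round(2),state()["time"], np.round(state()["ee_pos"],4))
    cc=c+[0,0]
    for z0,z1 in ((.028,.046),(.03,.056)) if n[0]=="h" else ((.153,.168),(.108,.126)):
        r=disc(w,cc,.035 if n[0]=="h" else .022,z0,z1); print(r[0].round(4),r[1].round(4),r[2].round(4))
w3=dict(np.load("w3.npz")); f=lambda x,y,ox,oy:(ox+x*.275-.36,oy+y*.275-.36)
print("shaft hole",ray(w3,f(199,207,216,134),.16))
hsv=cv2.cvtColor(w3["frame"],cv2.COLOR_BGR2HSV); m=(hsv[...,1]>80)&(hsv[...,0]>8)&(hsv[...,0]<32); 
yy,xx=np.nonzero(m[150:190,250:290]); u=(xx.mean()+250,yy.mean()+150); print(len(xx),u, "key",ray(w3,u,.148),ray(w3,u,.143))
w2=dict(np.load("w2.npz")); print("hub bore",ray(w2,f(196,186,212,102),.038),"kw",ray(w2,f(193.5,122,212,102),.038))
def crop(n,P,r=50):
    im=V[n]; c=im["view"]@np.r_[P,1]; K=im["camera_matrix"]; u=(K[:2,:2]@(np.array([c[0],-c[1]])/-c[2])+K[:2,2]).astype(int)
    x=int(np.clip(u[0]-r,0,560-2*r));y=int(np.clip(u[1]-r,0,420-2*r)); print(n,x,y); return cv2.resize(im["frame"][y:y+2*r,x:x+2*r],(300,300),interpolation=cv2.INTER_CUBIC)
g=[crop(n,[*(h if n[0]=="h" else s),.04 if n[0]=="h" else .155]) for n in V]
while len(g)<4: g.append(g[0]*0)
cv2.imwrite("pics/c2.png",np.vstack([np.hstack(g[:2]),np.hstack(g[2:])]))
E
python3 m.py
```

```text
h0 1.3 5.15 [ 0.5262 -0.2089  0.2202]
[ 0.529  -0.2084] 0.0272 0.0384
[ 0.5286 -0.2084] 0.0275 0.0391
h1 -1.84 7.85 [ 0.5256 -0.2096  0.22  ]
[ 0.5282 -0.2078] 0.0269 0.0383
[ 0.5288 -0.2078] 0.0275 0.0391
s1 -1.5 9.25 [0.5909 0.1336 0.2996]
[0.5919 0.1364] 0.0123 0.1598
[0.5896 0.1346] 0.0211 0.1152
s0 1.64 11.95 [0.5908 0.1349 0.3   ]
[0.5919 0.1359] 0.0124 0.1598
[0.5917 0.1351] 0.0212 0.1154
shaft hole [0.59202969 0.13588298]
50 (np.float64(265.38), np.float64(171.46)) key [0.60622376 0.14187169] [0.6052114  0.14187652]
hub bore [ 0.52838233 -0.20836232] kw [ 0.5440937  -0.21097521]
h0 224 133
h1 223 129
s1 225 138
s0 222 140
```

View pics/c2.png

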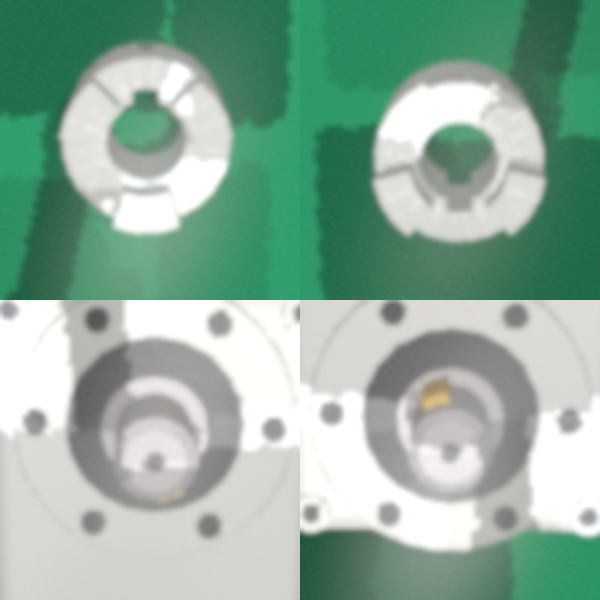

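Bottom row shows the shaft hole and the brass key (upper left in s0 at (436,395)), which agrees with the numbers:

| Item | Value |
|---|---|
| Hub position | (0.5286, -0.2081) |
| Hub keyway yaw | -0.165 |
| Shaft position | (0.5919, 0.1361) |
| Key yaw | about 0.40 |

Now I pick up the coupling.

Run:
```python
from h import *
y0=-.165; H=[.5286,-.2081]; S=[.5919,.1361]
move_to([*H,.13],down(y0)); hold(.2)
move_l([*H,.015],.1); hold(.3); print(np.round(state()["ee_pos"],4))
close(); hold(.3); s=state(); print(s["finger_gap"],s["finger_force"],np.round(s["ee_pos"],4),s["ft_force"].round(2))
move_l([*H,.25],.2)
move_to([*S,.25],down(y0+.565-.10)); hold(.4)
s=state(); print(s["finger_gap"],np.round(s["ee_pos"],4),s["ft_force"].round(2),s["moment"].round(3),s["time"],s["joint_pos"].round(2),s["ee_rot"])
w=get_image("side"); cv2.imwrite("pics/g.png",cv2.resize(w["frame"][120:300,160:340],(540,540)))
```

```text
[ 0.5288 -0.2082  0.0154]
0.05436887036822421 30.000101022887975 [ 0.5286 -0.208   0.015 ] [ 0.73 -0.01  0.06]
0.05420063131547116 [0.592  0.1356 0.25  ] [-0.61 -0.01 -2.37] [ 0.031 -0.022  0.044] 19.1667 [ 0.17  0.13  1.11 -0.    1.9   1.44] [1.42015956e-05 9.88832169e-01 1.49033352e-01 2.61823013e-05]
```

View pics/g.png

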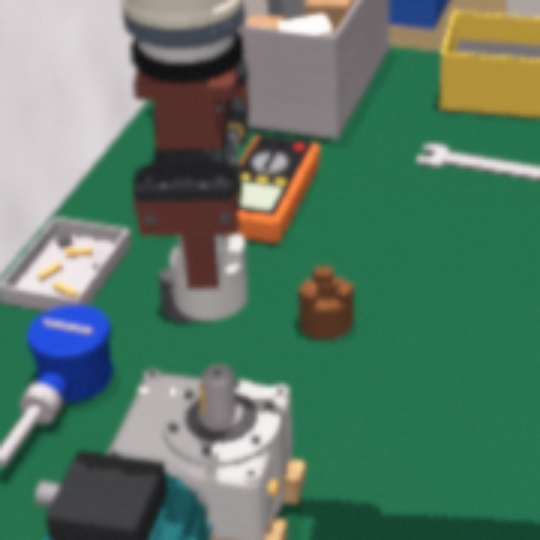

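The coupling is held level over the shaft at (210,285), with the shaft at (217,395). Next is a guarded descent onto the key with lateral compliance.

```bash
cat >> h.py <<'E'
def ft(F0,n=1): return np.mean([state()["ft_force"] for _ in range(n)],0)-F0
def log(tag,p,yaw,f): print(tag,np.round(p,4).tolist(),round(yaw,3),f.round(1).tolist(),round(float(state()["time"]),1))
E
python3 - <<'E'
from h import *
yaw=.30; p=np.array([.5919,.1361,.25])
move_l(p-[0,0,.062],.12); hold(.4); p[2]=.188
F0=np.mean([(hold(.05),state()["ft_force"])[1] for _ in range(5)],0); print("F0",F0.round(2)); np.save("F0.npy",F0)
while p[2]>.158:
    f=ft(F0)
    if abs(f[:2]).max()>1.5: p[:2]+=np.clip(f[:2]*1e-4,-5e-4,5e-4)
    if f[2]>12 or np.hypot(*f[:2])>15: p[2]+=.001; move_l(p,.03); log("STOP",p,yaw,f); break
    if f[2]<4: p[2]-=.0007
    else:
        log("contact",p,yaw,f)
        if p[2]<.1655: break
        if np.hypot(*f[:2])<1.5: break
    move_l(p,.02)
hold(.1); log("end",p,yaw,ft(F0)); print(state()["ee_pos"].round(4)); np.save("p.npy",[*p,yaw])
E
```

```text
F0 [ 0.03  0.03 -3.23]
contact [0.5919, 0.1359, 0.1614] 0.3 [-0.9, 0.1, 6.4] 30.0
end [0.5919, 0.1359, 0.1614] 0.3 [-1.2, -0.4, 7.0] 30.1
[0.5921 0.136  0.1621]
```

Run:
```python
from h import *
F0=np.load("F0.npy"); *p,yaw=np.load("p.npy"); p=np.array(p); t0=state()["time"]
z0=p[2]
while state()["time"]<t0+12 and yaw<.62:
    yaw+=.02; move_to(p,down(yaw)); f=ft(F0)
    if abs(f[:2]).max()>2.5: p[:2]+=np.clip(f[:2]*5e-5,-3e-4,3e-4)
    log("s",p,yaw,f)
    if f[2]>9: p[2]+=.0003
    elif f[2]<4: p[2]-=.0005
    if p[2]<z0-.002: print("DROP"); break
np.save("p.npy",[*p,yaw]); print(state()["ee_pos"].round(4),state()["moment"].round(2))
```

```text
s [0.5919, 0.1359, 0.1614] 0.32 [-1.0, 0.1, 7.8] 30.4
s [0.5919, 0.1359, 0.1614] 0.34 [-1.5, 0.8, 7.7] 30.6
s [0.5918, 0.1361, 0.1614] 0.36 [-2.1, 3.1, 2.6] 30.9
s [0.5917, 0.1363, 0.1609] 0.38 [-2.2, 3.3, -0.8] 31.1
s [0.5918, 0.1364, 0.1604] 0.4 [0.6, 2.8, -1.6] 31.4
s [0.5918, 0.1364, 0.1599] 0.42 [-0.9, 1.5, -0.9] 31.6
s [0.5918, 0.1364, 0.1594] 0.44 [0.2, 1.0, -0.1] 31.9
DROP
[0.5919 0.1361 0.1594] [ 0.02  0.04 -0.02]
```

The force fell away as the keyway came over the key. Now a guarded descent to home.

Run:
```python
from h import *
F0=np.load("F0.npy"); *p,yaw=np.load("p.npy"); p=np.array(p); t0=state()["time"]; i=0
yaw=.415; move_to(p,down(yaw)); M0=.03
while state()["time"]<t0+16 and p[2]>.128:
    s=state(); f=s["ft_force"]-F0; mz=s["moment"][2]; i+=1
    if abs(f[:2]).max()>1.5: p[:2]+=np.clip(f[:2]*8e-5,-4e-4,4e-4)
    if abs(mz-M0)>.1: yaw+=np.clip((mz-M0)*.05,-.02,.02)
    if i%4==0 or f[2]>4: log(f"d mz{mz:.2f}",p,yaw,f)
    if f[2]>12: p[2]+=.0007
    elif f[2]<5: p[2]-=.0012
    elif p[2]<.1365: print("HOME?"); break
    move_l(p,.02,down(yaw))
hold(.2); log("end",p,yaw,ft(F0)); np.save("p.npy",[*p,yaw]); print(state()["ee_pos"].round(4))
```

```text
d mz0.01 [0.5918, 0.1364, 0.1553] 0.415 [0.1, 0.8, 0.1] 32.9
d mz0.01 [0.5918, 0.1364, 0.1505] 0.415 [-0.4, 0.2, 0.8] 33.9
d mz0.03 [0.5918, 0.1364, 0.1457] 0.415 [0.1, -0.5, -0.2] 34.9
d mz-0.03 [0.5918, 0.1364, 0.1409] 0.415 [0.6, -0.9, -0.1] 35.9
d mz-0.02 [0.5918, 0.1364, 0.1361] 0.415 [-0.9, 0.3, -0.6] 36.9
d mz-0.02 [0.5918, 0.1364, 0.1313] 0.415 [-1.3, -0.7, 9.2] 37.9
HOME?
end [0.5918, 0.1364, 0.1313] 0.415 [-1.5, -0.7, 8.6] 38.1
[0.5921 0.1365 0.1329]
```

Run:
```python
from h import *
*p,yaw=np.load("p.npy"); p=np.array(p)
p[2]+=.0012; move_l(p,.02); hold(.1); gripper_open(); hold(.2); print(state()["finger_gap"],state()["ft_force"].round(1))
move_l(p+[0,0,.17],.15); hold(.3)
w=get_image("wrist"); c=p[:2]
r=disc(w,c,.035,.14,.164); print(r[0].round(4),r[1].round(4),r[2].round(4)); r=disc(w,c,.035,.1635,.18); print("claw top",r[2])
v=get_image("side"); a=cv2.resize(w["frame"][100:270,180:350],(400,400)); b=cv2.resize(v["frame"][190:310,170:290],(400,400)); cv2.imwrite("pics/f.png",np.hstack([a,b])); print(state()["time"])
```

```text
0.08812920799627884 [-0.   0.2 -0.4]
[0.5925 0.1357] 0.0273 0.1567
claw top 0.16823292151106745
41.0167
```

View pics/f.png

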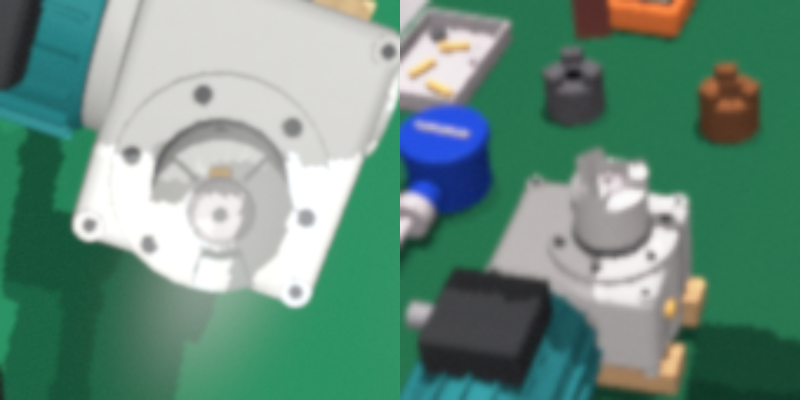

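The coupling sits home on the collar: claw tops measure 0.168 m against 0.168 expected, and the key shows in the keyway at (219,173). It is released and the arm is clear.

```bash
python3 -c "
from bench import *
print(job_done())"
```

```text
the job is handed in; nothing more can be done
None
```

The silver coupling half is on the shaft, claws up, with its keyway over the key and seated on the collar; it is released and handed in at about 41 s, with no verdict returned.

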